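# Send the test-tile carrier into the drying tunnel

## Task

Get the rack of glaze test tiles into the dryer: first lift the kiln prop and the plaster mould off the rail and lay them on the wooden ware board, then push the carrier along the rail into the tunnel until it clicks into the dryer station's detent (not beyond it), and push the tunnel door shut until it snaps onto its catch. Leave the jar, bowl, cup and loose brick standing where they are.

Things in the scene. Friction and masses are not known exactly. Their poses are not given: they have to be found in the camera images.
- dryer: Fixed bench dryer: slide rail running into a low grey tunnel. Origin on the table, mid doorway plane; +y along the rail into the tunnel, +x across it, away from the robot. Two rail bars 12 mm wide at x = -40 and +40 mm, top 30 mm above the table, y = -500 (load end) to 270 mm. The catch housing, 20 x 16 mm, up to 95 mm high, is at x = 104, y = -8 mm.
- cover_edge (a point): Middle of the front edge of the tunnel's clear cover, dryer y = 60 mm, 114 mm above the table; dryer axes. A trim strip on it reaches 118 mm. Tunnel walls: dryer y = 0 to 300 mm, inner faces at x = -78 and 78 mm, 10 mm thick, 108 mm high. From the doorway to this edge the tunnel is open above, so fingers can follow the carrier in.
- carrier (a joint): Carrier along the rail in m: 0 = load end, grows into the tunnel; 0.510 = seated in the dryer station's spring detent, which holds with about 6 N and draws it in over the last 4 mm; a higher bump stands behind it; rail end 0.545. Slides with about 1 N plus 12 N per m/s. Tail plate's rear face is at dryer y = -0.460 + value: seated, 50 mm inside the doorway.
- carrier_tail (a point): Middle of the top edge of the rear face of the carrier's upright tail plate, 100 mm above the table; dryer axes. Push this face. Aluminium plate 100 mm wide, 10 mm thick, free from 42 to 100 mm above the table. Ahead of it a plywood deck, 110 mm wide, 5 to 125 mm ahead of the face, top at 42 mm, carries upright test tiles up to 88 mm above the table.
- door (a joint): Tunnel door in rad: 0 = shut on its catch, 1.9 = wide open. Swings outwards (dryer -y) and stands open on the robot's side of the rail; the carrier blocks it until inside. The catch resists from about 0.08 to 0.04 rad with about 6 N at the free edge (more nearer the hinge), then pulls it to 0.
- door_edge (a point): Top of the door's free edge on its outer face, 110 mm above the table; turns with the door: x from hinge to free edge, -y out of the outer face, the face to push. Hinge line upright at dryer x = -85, y = 0 mm, 166 mm behind this point along its x and 10 mm inside the outer face. Grey panel 10 mm thick, 36 to 110 mm above the table, with a plate 2 mm proud.
- prop: Loose kiln prop: plain fireclay bar, 120 mm long (its x), 36 x 36 mm section, about 0.25 kg, a dark square hole in each end. Origin at its centre. Starts lying across the rail bars.
- mould: Loose plaster mould: white block 84 mm long (its x), 56 mm wide (its y), 40 mm high, about 0.32 kg, round dish marked on top. Origin: centre of its underside. Starts across the rail bars; prop and mould lie one behind the other between carrier and doorway, in either order, 110 mm or more apart at their centres.
- board: Fixed wooden ware board on the table on the robot's side of the tunnel, where the prop and mould go: 160 mm (its x) by 240 mm (its y), top 18 mm above the table. Origin under its centre on the table.
- glaze_jar: Bystander: plastic glaze jar 62 mm in diameter, 95 mm high, between rail and robot. Origin at the centre of its underside.
- bowl: Bystander: terracotta bowl, 96 mm across, 50 mm high, beyond the rail. Origin at the centre of its underside.
- cup: Bystander: white cup, 72 mm across, 85 mm high, beyond the doorway's far post. Origin at the centre of its underside.
- brick: Bystander: loose fire brick 114 x 64 x 50 mm, on the table between the load end and the robot. Origin at the centre of its underside.

How it is judged (in metres and radians):
On the way, in this order (a step that is already met when the one before it is completed fails the run):
1. the kiln prop lies and the mould stands on the ware board, let go, before the carrier is seated (x of prop in the frame of board between -0.05 and 0.05 m and y of prop in the frame of board between -0.09 and 0.09 m and z of prop in the frame of board between 0.031 and 0.041 m and x of mould in the frame of board between -0.05 and 0.05 m and y of mould in the frame of board between -0.09 and 0.09 m and z of mould in the frame of board between 0.013 and 0.023 m and angle between mould's own z axis and vertical below 0.12 rad and linear speed of each of prop, mould below 0.02 m/s and contact force between the fingers and prop below 0.05 N and contact force between the fingers and mould below 0.05 N), for 0.2 s.
2. the carrier sits in the dryer station's detent, within 3 mm (value of joint carrier between 0.507 and 0.513 m), for 0.2 s.
3. the door is shut on its catch, within 0.02 rad (value of joint door below 0.02 rad), for 0.2 s.
At the end, for the whole second after the job is handed in: Carrier in the dryer detent within 3 mm, door shut on its catch within 0.02 rad, prop (on a long side) and mould (flat on its underside) at rest on the ware board, centres within 50 mm (board x) and 90 mm (board y) of its centre; jar, bowl, cup and brick moved under 25 mm (all of step 2 and x of prop in the frame of board between -0.05 and 0.05 m and y of prop in the frame of board between -0.09 and 0.09 m and z of prop in the frame of board between 0.031 and 0.041 m and x of mould in the frame of board between -0.05 and 0.05 m and y of mould in the frame of board between -0.09 and 0.09 m and z of mould in the frame of board between 0.013 and 0.023 m and angle between mould's own z axis and vertical below 0.12 rad and linear speed of each of prop, mould below 0.02 m/s and value of joint door below 0.02 rad); the robot touches nothing.
It fails at once if the glaze jar is moved by 25 mm or more (distance of glaze_jar from where it was at the start of the episode above 0.025 m).
It fails at once if the terracotta bowl is moved by 25 mm or more (distance of bowl from where it was at the start of the episode above 0.025 m).
It fails at once if the white cup is moved by 25 mm or more (distance of cup from where it was at the start of the episode above 0.025 m).
It fails at once if the fire brick is moved by 25 mm or more (distance of brick from where it was at the start of the episode above 0.025 m).
It also fails if it takes over 72 s, if anything falls off the work surface, if the arm or the gripper's body presses on something with over 40 N, if the wrist force passes 120 N, or if a joint passes its speed limit or range.

## Robot

A 6-joint arm with a two-finger parallel gripper is mounted at the origin on the work surface. World frame = base frame: x ahead of the robot, y to its left, z up, the work surface at z = 0. Lengths are in mm, angles in rad, forces in N, time in s.
With the tool pointing down it reaches from about 250 to 775 mm from the base axis. Payload 4 kg.
Tool frame: the origin (TCP) lies midway between the tips of the shut fingers; the grasp point (between the pads) lies bot.grip_point_offset behind it (bot.grip_point_offset is the distance from the TCP to the grasp point, in mm); z points along the fingers, y is the line along which they close (so a half turn about z gives the same grasp; the last joint's range is limited). The gripper opens to 94 mm and grips with 3 to 60 N. Pads are 16 mm wide; open, the fingers measure 119 mm over their backs; the gripper's body (75 mm by 177 mm) begins 78 mm behind the grasp point.
Start: joints at [1.183, 0.087, 1.371, -0, 1.684, -0.103], TCP at [154.541, 527.861, 205.506] pointing down, gripper open.
Joint ranges: [-3.1, 3.1], [-0.76, 2.03], [0.27, 2.55], [-1.08, 4.22], [0.17, 2.65], [-2.57, 2.57]. Speed limits (rad/s): [2.79, 2.79, 3.14, 3.14, 3.14, 3.14].

## Interface

Orientations are given as a unit quaternion [x, y, z, w].
In Python, from cell import bot, effector, solver, viewer, order, telemetry gives the robot as it stands. Calls block until the motion is done:
- bot.reach(position, orientation): joint-space move of the TCP to a pose.
- bot.move_linear(position, rot=None, speed=150, contact_N=None): straight line of the TCP; rot=None keeps the orientation; speed is the mean speed in mm/s. With contact_N (N) it stops when the force on the tool has changed by that much, and returns True; else False.
- bot.goto_joints(angles): joint-space move.
- effector.release() and effector.close_gripper(): open the fingers fully, or close them until they stop; the grip force is fixed at half the most.
- bot.hold(seconds).
- solver.inverse_kinematics(position, orientation): joint angles nearest the present ones, or None.
- viewer.grab_frame(name): name is "scene" or "top" or "wrist"; returns a dict with "img" (420x560x3 uint8, red, green, blue), "K" (3x3 intrinsics, pixels), "rvec" (rotation vector, rad) and "tvec" (3), from world to camera coordinates, as OpenCV has them; the wrist camera has in their place "T_tool_cam" (4x4, takes a point from camera to tool coordinates, whose origin is the TCP and whose axes are the flange's). Camera axes: x right, y down, z forward; pixel columns grow to the right and rows downward; lengths in mm; the calibration is good to about 2 mm. A picture is of the moment at which its call begins: read the wrist's pose just before it. There is no depth.
A pose or a line that the arm cannot do raises bot.IKError and nothing moves.
- order.close_job(): hands the job in; it is judged then, once.
Trained networks look in a picture, given as the dict that the camera call returned (one of the last four; its "shot" number tells which), for a name from the list of things; names that differ only in an ending like _2 or _b are one class to them, and where a whole thing is asked for, a point or a joint stands for the part that bears it (a point fixed in the world has none). Each returns a list of dicts, best first, with "confidence" (0 to 1); they miss things now and then, are a little off and sometimes report something else, mostly with a low value. They report only what shows in the picture. A call takes as long as a camera call.
- viewer.regions_of(picture, thing): "mask" (420x560 bool, what is visible of it) and "extent" ([left, top, width, height] in pixels, round what is visible of it).
Readings, each from a call of its own:
- telemetry.read_clock(): time.
- telemetry.read_joint_pos(): joint angles.
- telemetry.read_joint_velocities(): joint speeds.
- telemetry.read_effort(): joint torques, N m.
- telemetry.read_position(): TCP position.
- telemetry.read_tool_rot(): TCP orientation.
- telemetry.read_ft_force(): force on the tool from outside, world axes, zero at the start.
- telemetry.read_wrist_torque(): the same for the moment, N m.
- telemetry.read_gripper_width(): finger opening in mm.
- telemetry.read_grasp_force(): force on a finger pad.
Only numpy, scipy, OpenCV 4.12 (cv2) and the standard library are available. Lean on these libraries where they do the work, as an engineer would, in place of code of your own. Each camera call takes 0.05 s, during which the arm holds its last target. There are 200 camera calls.

## Working session

There is one attempt and no reset: what is moved stays moved. The work goes in short steps, each a Python script; the robot and the scene stay as the last script left them, time stands still between calls to the robot, and variables do not carry over. Pictures are saved under pics/ and viewed, at most 10 in all, crops included, and the job is handed in when it is done.

```bash
ls; mkdir -p pics; python3 - <<'E'
from cell import bot, effector, solver, viewer, order, telemetry
import cv2, numpy as np
print(bot.grip_point_offset, telemetry.read_clock(), telemetry.read_tool_rot())
for n in ("scene","top"):
    f=viewer.grab_frame(n); cv2.imwrite(f"pics/{n}0.png",f["img"][:,:,::-1])
    R=cv2.Rodrigues(np.array(f["rvec"],float))[0]; print(n,f["K"],(-R.T@np.array(f["tvec"]).ravel()),R.tolist())
    for t in ["prop","mould","board","carrier","door","glaze_jar","bowl","cup","brick","dryer"]:
        r=viewer.regions_of(f,t)
        print(t,[(round(q["confidence"],2),q["extent"],int(q["mask"].sum())) for q in r[:2]])
E
```

```text
pics
18.8 0.0 [ 1.41931758e-01  9.89875857e-01 -1.04563594e-03 -2.66091440e-04]
scene [[392.9533223    0.         278.58518985]
 [  0.         392.9533223  214.7425759 ]
 [  0.           0.           1.        ]] [888.841842   520.88405501 833.44814635] [[-0.8392412265790994, 0.5437100413395574, -0.007318097877560409], [0.4095889491719261, 0.6232527482466318, -0.6661778325036476], [-0.35764655223592756, -0.5620813132897744, -0.7457570253937916]]
prop [(0.6, [251.4, 229.0, 51.8, 33.3], 884)]
mould [(0.63, [282.0, 262.1, 44.4, 40.3], 1052)]
board [(0.81, [349.4, 237.6, 118.3, 103.3], 6011), (0.46, [208.6, 160.2, 263.2, 259.8], 19930)]
carrier [(0.66, [316.3, 210.6, 32.6, 64.5], 884), (0.63, [218.1, 167.3, 61.9, 59.8], 2008)]
door [(0.61, [316.7, 209.2, 29.5, 65.4], 782)]
glaze_jar [(0.66, [292.3, 184.5, 24.7, 39.8], 757), (0.2, [281.7, 265.6, 43.3, 36.8], 1026)]
bowl [(0.72, [186.3, 226.8, 37.4, 33.3], 918), (0.64, [210.0, 161.2, 258.0, 258.7], 20067)]
cup [(0.74, [234.7, 307.1, 31.9, 45.2], 1194)]
brick [(0.7, [254.4, 149.8, 44.1, 33.1], 932)]
dryer [(0.63, [211.7, 163.7, 257.1, 255.4
[... 337 characters left out ...]
175, -0.011566525805448827, -0.9837276170430996]]
prop [(0.92, [246.8, 172.3, 16.9, 45.4], 622)]
mould [(0.57, [195.7, 173.1, 23.3, 37.5], 686)]
board [(0.83, [114.3, 241.2, 94.7, 65.8], 5457)]
carrier [(0.74, [292.9, 181.7, 49.2, 43.8], 1939)]
door [(0.85, [194.2, 221.9, 63.7, 18.5], 455)]
glaze_jar [(0.79, [273.6, 233.6, 19.2, 26.6], 451), (0.29, [114.7, 242.0, 95.1, 67.7], 5321)]
bowl [(0.73, [280.0, 126.8, 30.7, 34.0], 870)]
cup [(0.67, [182.7, 117.0, 27.1, 32.6], 629), (0.31, [272.3, 231.0, 19.3, 26.0], 448)]
brick [(0.82, [345.6, 238.4, 28.0, 43.3], 1063), (0.23, [281.2, 125.4, 27.3, 35.6], 837)]
dryer [(0.65, [33.2, 140.9, 353.1, 98.7], 15460), (0.19, [184.9, 118.3, 26.6, 31.4], 652)]
```

```bash
python3 -c "
import cv2
a=cv2.imread('pics/top0.png')[100:320,20:400]; cv2.imwrite('pics/topc.png',cv2.resize(a,None,fx=2.1,fy=2.1,interpolation=cv2.INTER_CUBIC))
a=cv2.imread('pics/scene0.png')[120:420,180:480]; cv2.imwrite('pics/scenec.png',cv2.resize(a,None,fx=2,fy=2,interpolation=cv2.INTER_CUBIC))"
```

```text
(no output)
```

View pics/topc.png

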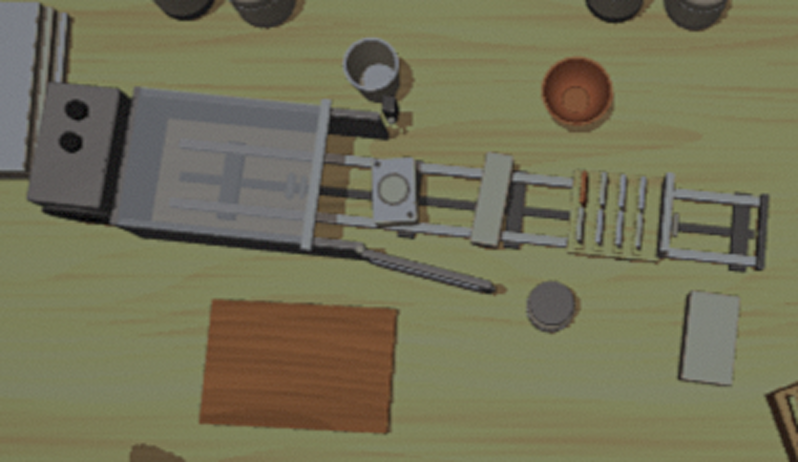

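View pics/scenec.png

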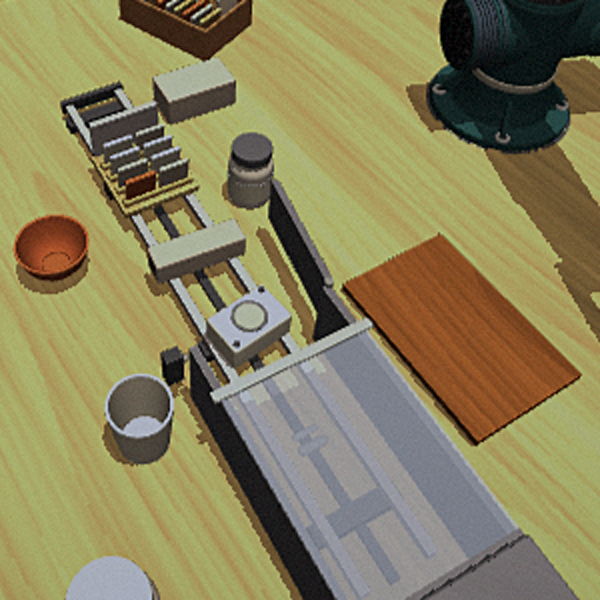

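The top view shows the carrier at crop px (665,215), the prop at (492,198) and the mould at (395,190) next to the doorway. The door is open at (360,248)–(492,288), with the jar at (552,305) and the board around (298,365). Next I'll do a coarse fit of the dryer frame, then take closer looks with the wrist camera.

```bash
cat > h.py <<'E'
from cell import bot, effector, solver, viewer, order, telemetry
import cv2, numpy as np
from scipy.optimize import least_squares
from scipy.spatial.transform import Rotation as Ro
def cam(f, pose=None):
    """K, R, t world->camera; pose=(pos,quat) of the tool for the wrist camera"""
    if "rvec" in f: return np.array(f["K"]), cv2.Rodrigues(np.array(f["rvec"],float))[0], np.array(f["tvec"],float).ravel()
    T=np.eye(4); T[:3,:3]=Ro.from_quat(pose[1]).as_matrix(); T[:3,3]=pose[0]
    T=np.linalg.inv(T@np.array(f["T_tool_cam"])); return np.array(f["K"]),T[:3,:3],T[:3,3]
def proj(c,P):
    q=np.atleast_2d(P)@c[1].T+c[2]; q=q/q[:,2:]; return (q@c[0].T)[:,:2]
def unproj(c,uv,z):
    uv=np.atleast_2d(uv).astype(float); d=np.c_[uv,np.ones(len(uv))]@np.linalg.inv(c[0]).T@c[1]
    o=-c[1].T@c[2]; return o+d*((z-o[2])/d[:,2])[:,None]
def rz(a): return np.array([[np.cos(a),-np.sin(a)],[np.sin(a),np.cos(a)]])
def d2w(p,xy,z=None):
    """dryer-type frame p=(X,Y,yaw): local xy -> world"""
    w=np.array(xy)@rz(p[2]).T+np.array(p[:2]); return w if z is None else np.append(w,z)
def down(a):
    """tool pointing down, its y (closing) axis at world angle a"""
    y=np.array([np.cos(a),np.sin(a),0]); z=np.array([0,0,-1.]); return Ro.from_matrix(np.c_[np.cross(y,z),y,z]).as_quat()
def wrist():
    pose=(np.array(telemetry.read_position()),np.array(telemetry.read_tool_rot())); f=viewer.grab_frame("wrist"); return f,cam(f,pose)
E
python3 - <<'E'
from h import *
f=viewer.grab_frame("top"); c=cam(f)
s=lambda x,y:np.array([x/2.1+20,y/2.1+100])
obs=[((88,60,118),s(331,102)),((-88,60,118),s(313,247)),((50,'t',100),s(675,176)),((-50,'t',100),s(666,259)),((40,'a',30),s(450,170)),((-40,'b',30),s(440,231)),((40,'c',30),s(700,196)),((-40,'d',30),s(700,258))]
def fun(v):
    m=dict(zip("tabcd",v[3:])); r=[]
    for (x,y,z),uv in obs: r.append(proj(c,d2w(v[:3],(x,m.get(y,y) ),z))[0]-uv)
    return np.ravel(r)
s0=least_squares(fun,[430,70,-.1,-400,-100,-100,-440,-440]); print(s0.x.round(3),s0.fun.round(1))
p=s0.x[:3]
for n,z in (("prop",66),("mould",70),("board",18),("glaze_jar",95),("bowl",50),("cup",85),("brick",50),("door",110)):
    r=viewer.regions_of(f,n)[0]; (u,v),wh,an=cv2.minAreaRect(np.argwhere(r["mask"])[:,::-1].astype(np.float32))
    b=cv2.boxPoints(((u,v),wh,an)); w=unproj(c,[[u,v]],z)[0]; e=unproj(c,b,z)
    print(n,w.round(),"dryer",((w[:2]-p[:2])@rz(p[2])).round(),"sides",np.linalg.norm(e[0]-e[1]).round(),np.linalg.norm(e[1]-e[2]).round(),"ang",np.round([np.arctan2(*(e[1]-e[0])[1::-1]),np.arctan2(*(e[2]-e[1])[1::-1])],3))
w,_=wrist(); print(np.array(w["T_tool_cam"]).round(2).tolist(),np.array(w["K"]).round(1).tolist())
E
```

```text
[ 5.82515e+02  1.62323e+02 -1.07000e-01 -3.74139e+02 -8.74470e+01
 -8.45120e+01 -4.18008e+02 -4.24861e+02] [ 0.6  1.7 -0.6 -1.3 -0.4  0.   0.6 -2.1 -0.1  0.5  0.  -0.3 -0.1  1.2
 -0.1  0.5]
prop [569.  15.  66.] dryer [   2. -148.] sides 124.0 42.0 ang [-0.127 -1.712]
mould [578. 139.  70.] dryer [ -2. -23.] sides 56.0 87.0 ang [-1.566 -3.12 ]
board [359. 262.  18.] dryer [-233.   75.] sides 164.0 248.0 ang [-0.009 -1.633]
glaze_jar [430. -61.  95.] dryer [-128. -238.] sides 60.0 59.0 ang [-1.568  3.137]
bowl [718. -95.  50.] dryer [ 162. -241.] sides 91.0 90.0 ang [-0.763 -2.378]
cup [736. 167.  85.] dryer [152.  21.] sides 69.0 90.0 ang [-1.018 -2.621]
brick [ 394. -260.   50.] dryer [-142. -440.] sides 119.0 72.0 ang [-0.121 -1.668]
door [471.  94. 110.] dryer [-103.  -80.] sides 20.0 176.0 ang [-0.241 -1.842]
[[-0.0, -0.97, -0.25, 70.19], [1.0, -0.0, 0.0, -0.38], [-0.0, -0.25, 0.97, -179.52], [0.0, 0.0, 0.0, 1.0]] [[292.7, 0.0, 273.9], [0.0, 292.7, 210.7], [0.0, 0.0, 1.0]]
```

```bash
python3 - <<'E'
from h import *
p=[582.5,162.3,-.107]
for a in (np.pi/2,-np.pi/2):
    for P in ([574,77,220],[578,139,34],[569,15,34],[359,260,24]):
        q=solver.inverse_kinematics(P,down(p[2]+a)); print(round(a,2),P,None if q is None else np.round(q,2))
q0=telemetry.read_joint_pos()
a=min((np.pi/2,-np.pi/2),key=lambda a:np.abs(np.array(solver.inverse_kinematics([574,77,220],down(p[2]+a)))-q0).max())
bot.reach([574,77,220],down(p[2]+a)); print("used",a,telemetry.read_clock())
f,c=wrist(); cv2.imwrite("pics/w1.png",f["img"][:,:,::-1])
for n,z in (("prop",66),("mould",70),("board",18),("door",110)):
    R=viewer.regions_of(f,n)
    if not R: print(n,"none"); continue
    b=R[0]["mask"]; w=[]
    cn=max(cv2.findContours(b.astype(np.uint8),0,2)[0],key=cv2.contourArea)
    e=unproj(c,cn[:,0].astype(float),z)[:,:2].astype(np.float32)
    r=cv2.minAreaRect(e); print(n,R[0]["confidence"],R[0]["extent"],"world ctr",np.round(r[0]),np.round(r[1]),round(np.radians(r[2]),3),"dryer",((np.array(r[0])-p[:2])@rz(p[2])).round())
E
```

```text
1.57 [574, 77, 220] [ 0.04  0.15  1.27 -0.    1.72 -1.43]
1.57 [578, 139, 34] [ 0.14  0.28  1.5  -0.    1.37 -1.32]
1.57 [569, 15, 34] [-0.07  0.22  1.56 -0.    1.35 -1.54]
1.57 [359, 260, 24] [ 0.5  -0.04  1.87 -0.    1.31 -0.97]
-1.57 [574, 77, 220] [ 0.04  0.15  1.27 -0.    1.72  1.71]
-1.57 [578, 139, 34] [ 0.14  0.28  1.5  -0.    1.37  1.82]
-1.57 [569, 15, 34] [-0.07  0.22  1.56 -0.    1.35  1.6 ]
-1.57 [359, 260, 24] [ 0.5  -0.04  1.87 -0.    1.31  2.18]
used 1.5707963267948966 3.8
prop 0.72 [204.4, 145.6, 33.5, 103.8] world ctr [570.  15.] [ 41. 122.] 1.395 dryer [   4. -147.]
mould 0.69 [294.9, 156.6, 62.7, 80.6] world ctr [579. 137.] [87. 57.] 0.067 dryer [ -0. -25.]
board 0.75 [310.5, 3.3, 213.5, 72.0] world ctr [405. 258.] [241.  76.] 1.516 dryer [-187.   76.]
door 0.69 [191.6, 85.0, 179.7, 44.2] world ctr [478.  95.] [172.  19.] 1.299 dryer [-96. -79.]
```

View pics/w1.png

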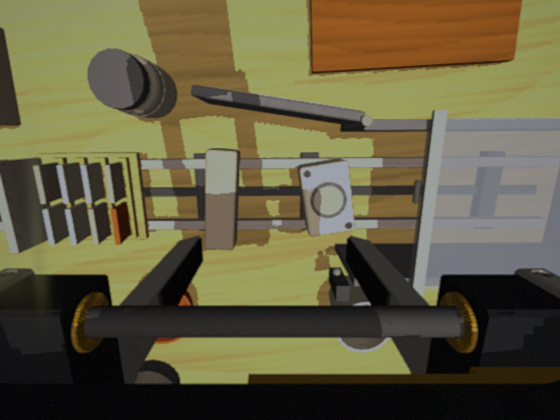

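The wrist view agrees with the top view: the prop is at px (221,198), and the mould at (327,197) is slightly turned. The door, jar and board are where the top view put them. I'll transfer the mould, then the prop.

```bash
python3 - <<'E'
from h import *
B=[359,262,-.055]
def transfer(xy,ang,bxy):
    xy=np.array(xy,float); t=d2w(B,bxy); q=down(ang); qb=down(B[2]+np.pi/2)
    bot.reach([*xy,120],q); bot.move_linear([*xy,38],speed=120); effector.close_gripper()
    print("width",telemetry.read_gripper_width(),"force",telemetry.read_grasp_force())
    bot.move_linear([*xy,155],speed=150); print("lifted width",telemetry.read_gripper_width())
    bot.move_linear([*t,155],qb,speed=250); bot.move_linear([*t,50],speed=150)
    print("contact",bot.move_linear([*t,26.5],speed=40,contact_N=5),telemetry.read_position())
    effector.release(); bot.move_linear([*t,155],speed=200); print(telemetry.read_clock())
transfer((578.5,138),1.62,(0,52))
transfer((569.5,15),1.42,(0,-50))
f=viewer.grab_frame("top"); cv2.imwrite("pics/top2.png",cv2.resize(f["img"][100:320,20:400,::-1],None,fx=2.1,fy=2.1)); c=cam(f)
for n,z in (("prop",54),("mould",58)):
    for r in viewer.regions_of(f,n)[:2]:
        uv=np.argwhere(r["mask"])[:,::-1].mean(0); w=unproj(c,[uv],z)[0,:2]; print(n,r["confidence"],w.round(),((w-B[:2])@rz(B[2])).round())
E
```

```text
width 56.03771024525775 force 29.99146342277527
lifted width 55.97460658176371
contact True [361.19608074 313.53272499  26.06624652]
11.2917
width 35.93097578669552 force 29.84789550304413
lifted width 35.972459856370484
contact True [355.54905363 211.73672896  25.84287903]
19.9083
prop 0.45 [401. 204.] [ 45. -55.]
mould 0.5 [326. 303.] [-35.  39.]
```

View pics/top2.png

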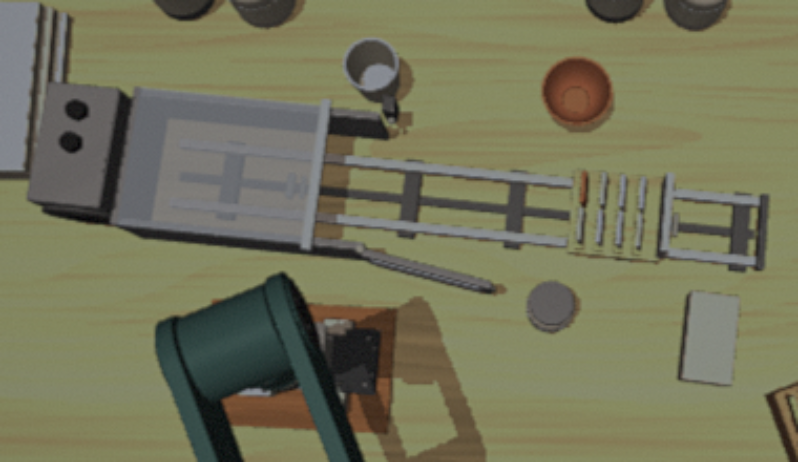

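The rail is clear, though the arm hides the board, so I'll check that later. Next I'll contact the tail and push the carrier to just short of the detent.

```bash
python3 - <<'E'
from h import *
p=[582.5,162.3,-.107]; q=down(p[2])
effector.close_gripper()
bot.reach(d2w(p,(0,-420),155),q); print(telemetry.read_clock(),telemetry.read_gripper_width(),np.round(telemetry.read_joint_pos(),2))
f=viewer.grab_frame("top"); c=cam(f); B=[359,262,-.055]
for n,z in (("prop",54),("mould",58),("board",18)):
    for r in viewer.regions_of(f,n)[:1]:
        cn=max(cv2.findContours(r["mask"].astype(np.uint8),0,2)[0],key=cv2.contourArea)
        m=cv2.minAreaRect(unproj(c,cn[:,0].astype(float),z)[:,:2].astype(np.float32)); print(n,round(r["confidence"],2),np.round(m[0]),np.round(m[1]),((np.array(m[0])-B[:2])@rz(B[2])).round())
cv2.imwrite("pics/top3.png",cv2.resize(f["img"][100:320,20:400,::-1],None,fx=2.1,fy=2.1))
bot.move_linear(d2w(p,(0,-420),58),speed=150)
print("hit",bot.move_linear(d2w(p,(0,-355),58),speed=40,contact_N=1.5))
w=np.array(telemetry.read_position()); y=((w[:2]-p[:2])@rz(p[2]))[1]; print("TCP dryer y at contact",y,telemetry.read_ft_force(),telemetry.read_clock())
E
```

```text
23.3 0.4894317907976351 [-0.54  0.2   1.34  0.    1.6  -0.43]
mould 0.57 [364. 308.] [63. 84.] [ 2. 46.]
board 0.57 [361. 262.] [245. 160.] [ 2. -0.]
hit True
TCP dryer y at contact -382.30577154309736 [ 0.22077473  0.1833718  -1.41824315] 25.2667
```

View pics/top3.png

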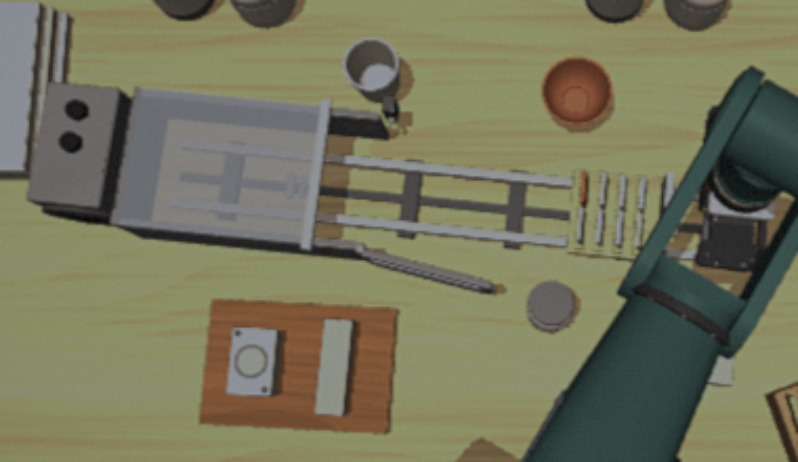

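Both pieces sit well inside the board (mould at px (252,362), prop at (335,367)). The contact point matches the fitted tail position. Now I'll push.

```bash
python3 - <<'E'
from h import *
p=[582.5,162.3,-.107]; dy=rz(p[2])@[0,1]
def Y(): return ((np.array(telemetry.read_position())[:2]-p[:2])@rz(p[2]))[1]
print(bot.move_linear(d2w(p,(0,20),58),speed=90,contact_N=12),Y(),telemetry.read_clock())
bot.hold(.2); b=np.array(telemetry.read_ft_force())[:2]@dy; y=Y(); 
for i in range(30):
    y+=1; bot.move_linear(d2w(p,(0,y),58),speed=12); F=np.array(telemetry.read_ft_force())[:2]@dy-b
    print(round(Y(),1),round(F,2),end=" | ")
    if F<-3.5: break
print(telemetry.read_clock())
f=viewer.grab_frame("scene"); cv2.imwrite("pics/s4.png",cv2.resize(f["img"][120:420,180:480,::-1],None,fx=2,fy=2))
E
```

```text
False 20.02499567755598 29.9
21.1 -0.27 | 22.2 0.56 | 23.2 0.06 | 24.2 0.34 | 25.1 0.39 | 26.1 -0.14 | 27.1 0.97 | 28.2 -0.1 | 29.0 -0.47 | 29.3 -3.16 | 29.5 -5.18 | 32.85
```

View pics/s4.png

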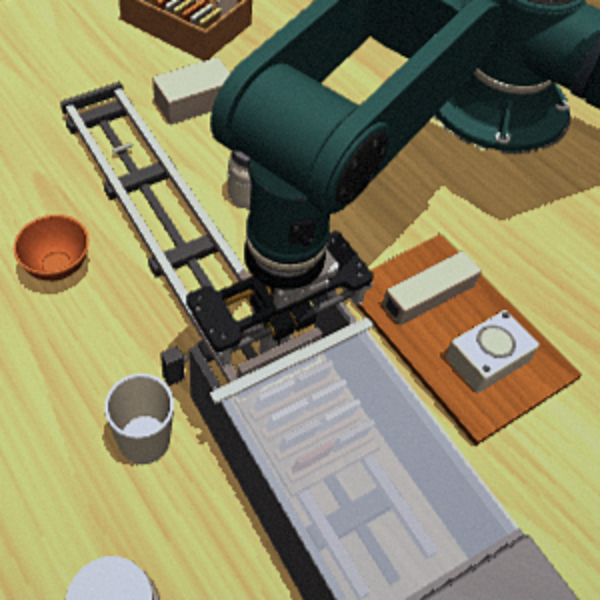

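The push met a stiff resistance at TCP y≈29.5, against an expected 42 when seated. I'll back off and measure the tail against the trim before pushing further.

```bash
python3 - <<'E'
from h import *
p=[582.5,162.3,-.107]
print(np.round(telemetry.read_ft_force(),2),np.round(telemetry.read_wrist_torque(),2))
bot.move_linear(d2w(p,(0,5),58),speed=100); bot.move_linear(d2w(p,(0,-40),190),speed=200)
f,c=wrist(); print(telemetry.read_clock())
im=cv2.resize(f["img"][:,:,::-1],None,fx=1.4,fy=1.4); cv2.imwrite("pics/w5.png",im); np.savez("w5.npz",K=c[0],R=c[1],t=c[2],img=f["img"])
for n,P in dict(trim=[(-88,60,118),(88,60,118)],tail_if_seated=[(-50,50,100),(50,50,100)],tail_if_hit=[(-50,37.5,100),(50,37.5,100)]).items():
    print(n,[(proj(c,d2w(p,a[:2],a[2]))[0]*1.4).round() for a in P])
E
```

```text
[-0.09 -5.86  2.33] [-0.99  0.21  0.02]
34.2083
trim [array([229., 139.]), array([535., 139.])]
tail_if_seated [array([302., 159.]), array([463., 159.])]
tail_if_hit [array([303., 180.]), array([462., 180.])]
```

View pics/w5.png

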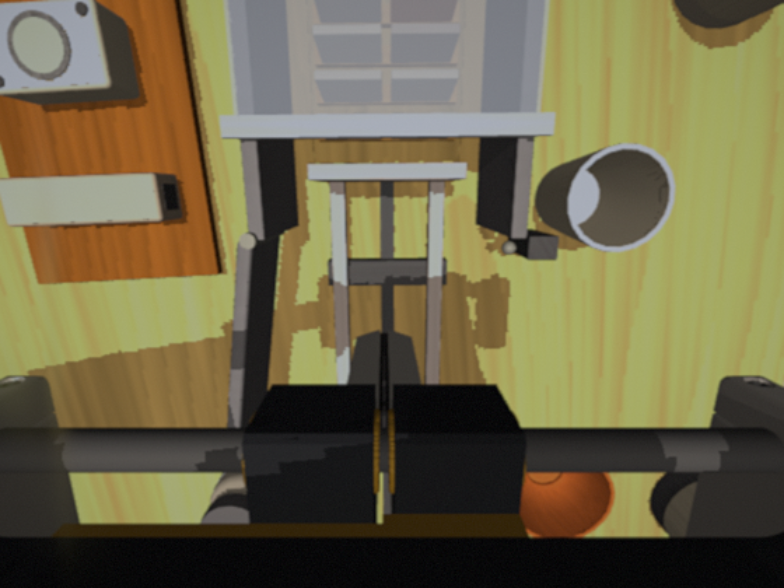

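The tail's rear top edge is at row 180 and the trim edge at row 136. That puts the tail about 37 mm inside the doorway, so the carrier is at about 0.497: this is the detent's entry side, not the seat. I'll keep pushing in small steps and watch for the draw-in.

```bash
python3 - <<'E'
from h import *
p=[582.5,162.3,-.107]; dy=rz(p[2])@[0,1]
def Y(): return ((np.array(telemetry.read_position())[:2]-p[:2])@rz(p[2]))[1]
bot.move_linear(d2w(p,(0,5),58),speed=200); bot.move_linear(d2w(p,(0,26),58),speed=60)
bot.hold(.2); b=np.array(telemetry.read_ft_force())[:2]@dy; y=26; pk=0
while y<41:
    y+=1; bot.move_linear(d2w(p,(0,y),58),speed=15); F=np.array(telemetry.read_ft_force())[:2]@dy-b
    print(y,round(Y(),1),round(F,2),end=" | "); pk=min(pk,F)
    if F<-14 or (pk<-4 and F>-1 and y>36): break
print(telemetry.read_clock())
E
```

```text
27 26.9 0.97 | 28 28.0 1.23 | 29 29.1 0.04 | 30 29.3 -2.52 | 31 29.5 -3.83 | 32 29.6 -7.42 | 33 29.7 -9.22 | 34 29.8 -10.93 | 35 30.3 -10.98 | 36 31.8 -9.12 | 37 35.5 -5.1 | 38 38.2 -1.65 | 39 40.0 0.93 | 39.0083
```

```bash
python3 - <<'E'
from h import *
p=[582.5,162.3,-.107]
bot.move_linear(d2w(p,(0,5),58),speed=100); bot.move_linear(d2w(p,(0,-40),190),speed=200)
f,c=wrist(); print(telemetry.read_clock())
o=np.load("w5.npz")["img"]
im=np.hstack([cv2.resize(a[60:200,140:420,::-1],None,fx=1.42,fy=1.42*1.9) for a in (o,f["img"])]); cv2.imwrite("pics/w6.png",im)
np.savez("w6.npz",K=c[0],R=c[1],t=c[2],img=f["img"])
E
```

```text
40.4
```

View pics/w6.png

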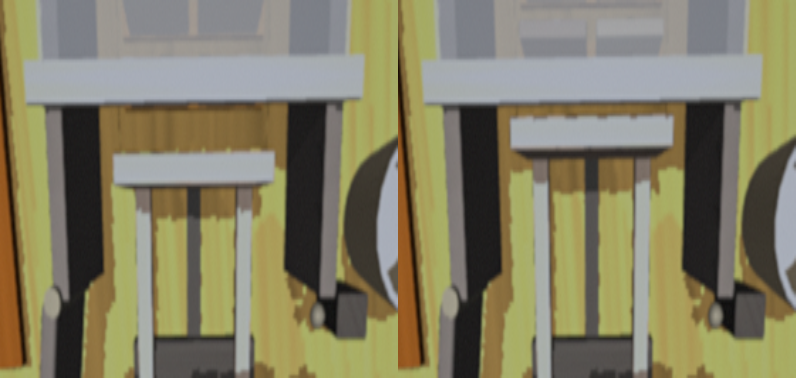

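```bash
python3 - <<'E'
from h import *
p=[582.5,162.3,-.107]
for n,rows in (("w5",dict(tail=(194,185,100),trim=(194,103,118),trimlow=(194,103,114),wallL=(67,290,108),wallR=(328,292,108))),("w6",dict(tail=(194,152,100),trim=(194,103,118),trimlow=(194,103,114),wallL=(67,290,108),wallR=(328,292,108)))):
    d=np.load(n+".npz"); c=(d["K"],d["R"],d["t"])
    for k,(u,v,z) in rows.items():
        w=unproj(c,[[140+u/1.42,60+v/2.698]],z)[0]; print(n,k,((w[:2]-p[:2])@rz(p[2])).round(1))
    g=cv2.cvtColor(d["img"],cv2.COLOR_RGB2GRAY).astype(float); prof=g[90:140,240:310].mean(1); print(prof.round().astype(int).tolist())
E
```

```text
w5 tail [ 3.2 37.5]
w5 trim [ 3.1 60.6]
w5 trimlow [ 3.1 61.1]
w5 wallL [-75.9   4.2]
w5 wallR [86.6  3.6]
[173, 173, 173, 173, 173, 176, 169, 120, 73, 72, 74, 98, 108, 109, 108, 108, 108, 108, 108, 108, 108, 108, 108, 108, 108, 113, 134, 165, 174, 174, 173, 173, 173, 173, 174, 175, 175, 158, 96, 64, 88, 98, 98, 98, 97, 97, 97, 99, 100, 104]
w6 tail [ 3.2 47.8]
w6 trim [ 3.  60.6]
w6 trimlow [ 3.1 61. ]
w6 wallL [-75.9   4.1]
w6 wallR [86.6  3.6]
[173, 173, 172, 172, 173, 175, 168, 119, 84, 98, 107, 104, 105, 141, 168, 174, 173, 172, 172, 173, 173, 173, 175, 170, 131, 73, 43, 42, 58, 87, 98, 98, 98, 98, 98, 97, 97, 99, 103, 104, 110, 129, 142, 145, 145, 145, 145, 146, 146, 146]
```

The tail face now reads about 49 mm inside the doorway. A light touch will confirm that it is held in the detent.

```bash
python3 - <<'E'
from h import *
p=[582.5,162.3,-.107]; dy=rz(p[2])@[0,1]
def Y(): return ((np.array(telemetry.read_position())[:2]-p[:2])@rz(p[2]))[1]
bot.move_linear(d2w(p,(0,5),58),speed=200); bot.move_linear(d2w(p,(0,36),58),speed=60)
bot.hold(.2); b=np.array(telemetry.read_ft_force())[:2]@dy; y=36
while y<45:
    y+=.5; bot.move_linear(d2w(p,(0,y),58),speed=15); F=np.mean([np.array(telemetry.read_ft_force())[:2]@dy for _ in range(4)])-b
    print(y,round(Y(),1),round(F,2),end=" | ")
    if F<-2.5: break
print(telemetry.read_clock())
E
```

```text
36.5 36.4 0.43 | 37.0 37.0 0.34 | 37.5 37.6 0.26 | 38.0 38.0 0.3 | 38.5 38.6 0.78 | 39.0 39.0 -0.25 | 39.5 39.5 0.48 | 40.0 40.0 1.06 | 40.5 40.6 0.12 | 41.0 41.0 -0.09 | 41.5 41.6 0.3 | 42.0 42.0 0.44 | 42.5 42.4 0.53 | 43.0 42.7 -0.93 | 43.5 42.9 -2.28 | 44.0 43.1 -4.01 | 46.1167
```

Contact is at 42.6 (42 expected) and it is stiff, so the carrier was drawn in and is seated. Now the door.

```bash
python3 - <<'E'
from h import *
p=[582.5,162.3,-.107]; dy=rz(p[2])@[0,1]; r=140
def P(th,extra=0,z=58):
    d=np.array([np.cos(th),-np.sin(th)]); n=np.array([-np.sin(th),-np.cos(th)])
    return d2w(p,np.array([-85,0])+r*d+(12+8*abs(n[1])+12.5*abs(n[0])+extra)*n,z)
bot.move_linear(d2w(p,(0,5),58),speed=150); bot.move_linear(d2w(p,(0,-20),165),speed=250)
bot.move_linear(P(1.95,25,165),speed=250); bot.move_linear(P(1.95,25),speed=200)
for th in np.linspace(1.8,0.12,12): bot.move_linear(P(th),speed=120)
print(telemetry.read_clock(),np.round(telemetry.read_ft_force(),1))
e=P(0.0,-6); print("contact",bot.move_linear(e,speed=40,contact_N=22))
w=np.array(telemetry.read_position()); print(((w[:2]-p[:2])@rz(p[2])).round(1),np.round(telemetry.read_ft_force(),1),telemetry.read_clock())
bot.move_linear(P(0.0,60),speed=150); bot.move_linear(P(0.0,100,200),speed=200)
f,c=wrist(); print(telemetry.read_clock()); cv2.imwrite("pics/w7.png",f["img"][:,:,::-1])
E
```

```text
53.0 [ 0.5 -0.1 -0.6]
contact False
[ 54.3 -17.2] [-3.7 -8.4  2.1] 53.7583
55.2917
```

View pics/w7.png

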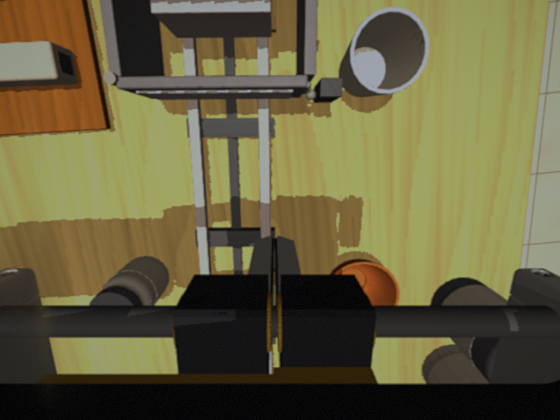

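The door spans px (115,83)–(312,83), straight across the doorway, and the contact depth matches shut. I'll press once more, firmly, then withdraw and hand in.

```bash
python3 - <<'E'
from h import *
p=[582.5,162.3,-.107]
bot.move_linear(d2w(p,(57,-60),58),speed=250); bot.move_linear(d2w(p,(57,-26),58),speed=100)
print("contact",bot.move_linear(d2w(p,(57,-6),58),speed=40,contact_N=20))
w=np.array(telemetry.read_position()); print(((w[:2]-p[:2])@rz(p[2])).round(1),np.round(telemetry.read_ft_force(),1),telemetry.read_clock())
bot.move_linear(d2w(p,(57,-60),58),speed=150); bot.move_linear(d2w(p,(20,-80),220),speed=250); print(telemetry.read_clock())
f,c=wrist(); d=viewer.regions_of(f,"door")
if d:
    m=d[0]["mask"]; e=[(u,np.argmax(m[:,u])) for u in np.flatnonzero(m.any(0))][15:-15]
    w=unproj(c,e,110)[:,:2]; l=(w-p[:2])@rz(p[2]); print("door inner top edge slope",np.polyfit(l[:,0],l[:,1],1),l[[0,-1]].round(1))
print(telemetry.read_clock())
E
```

```text
contact True
[ 56.8 -17.7] [ 0.4 -2.1  0.1] 56.9667
58.2167
door inner top edge slope [0.00599827 1.02801846] [[-73.5   0.9]
 [ 69.5   0.7]]
58.3167
```

```bash
python3 -c "
from cell import order,telemetry
print(order.close_job(),telemetry.read_clock())"
```

```text
the job is handed in; nothing more can be done
the job is handed in; nothing more can be done
```

The job is handed in at about 58 s of the 72 s limit, with no verdict reported: the prop and mould are on the ware board, the carrier is seated in the detent, and the door is shut by both contact and camera; the jar, bowl, cup and brick were avoided, but I didn't re-measure them at the end.

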